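# Burnish the centre seam of a ukulele back

## Robot

A 6-joint arm with a two-finger parallel gripper is mounted at the origin on the work surface. World frame = base frame: x ahead of the robot, y to its left, z up, the work surface at z = 0. Lengths are in m, angles in rad, forces in N, time in s.
With the tool pointing down it reaches from about 0.25 to 0.775 m from the base axis. Payload 4 kg.
Tool frame: the origin (TCP) lies between the finger pads; the fingertips stand ahead of it and the grasp point (between the pads) lies 11 mm behind it (r.tip_extent is the z of the fingertips in the tool frame, in m); z points along the fingers, y is the line along which they close (so a half turn about z gives the same grasp; the last joint's range is limited). The gripper opens to 94 mm and grips with 3 to 60 N. Pads are 16 mm wide; open, the fingers measure 119 mm over their backs; the gripper's body (75 mm by 177 mm) begins 78 mm behind the grasp point.
Start: joints at [-1.214, 0.087, 1.371, -0, 1.684, -0.103], TCP at [0.244, -0.493, 0.214] pointing down, gripper open.
Joint ranges: [-3.1, 3.1], [-0.76, 2.03], [0.27, 2.55], [-1.08, 4.22], [0.17, 2.65], [-2.57, 2.57]. Speed limits (rad/s): [2.79, 2.79, 3.14, 3.14, 3.14, 3.14].

## Interface

Orientations are given as [roll, pitch, yaw] about the fixed x, y, z axes, in that order (R = Rz(yaw) Ry(pitch) Rx(roll)).
In Python, from workcell import r, eyes, nets gives the robot as it stands. The module is installed in compiled form; this text tells all that it offers.
- The arm moves only by the tool carry_out, never from a script. Its argument "steps" is text: rows parted by semicolons, each of 7 numbers parted by spaces: the closure, from -1 (fully open) to 1 (shut), so that 0 is half open, then the shift along the tool's x, y, z each as a share of 0.25 m, from -1 to 1, then the turn, a rotation vector about the tool's x, y, z each as a share of pi/2 rad, from -1 to 1. A call has 1 to 20 rows; each row is the pose to reach, as a shift and turn from the pose commanded when the call began, along the tool's axes at that moment; what a row does not reach only later rows make up. A row lasts 1/8 s, in which the tool goes at most 62.5 mm and 10.7 degrees, less where a joint would pass 70% of its speed; a pose out of reach is approached as far as the arm can. A call with a number of a shift or a turn outside -1 to 1 is refused whole. A call with a gripper value outside its range is refused whole. The fingers move at their own pace and stop on an object; "newtons" is the grip in N (left out, the last holds). Time passes only in rows, so rows that repeat a pose let the fingers close. It gives the time, the measured TCP pose, the force, the opening and the grip force at its end, in the units of the state.
- r.read_state(): the state, without advancing time (a new reading comes with each control period).
- eyes.grab_frame(name): name is "scene" or "top" or "wrist"; returns a dict with "color" (400x640x3 uint8, blue, green, red), "depth" (400x640 float32, m along the optical axis (not along the pixel's ray), 0 where there is no reading), "K" (3x3 intrinsics, pixels), "world_from_camera" (4x4, takes a point from camera to world coordinates); the wrist camera has in their place "mount" (4x4, takes a point from camera to tool coordinates, whose origin is the TCP and whose axes are the flange's). Camera axes: x right, y down, z forward; pixel columns grow to the right and rows downward; lengths in m; the calibration is good to about 2 mm. A picture is of the moment at which its call begins: read the wrist's pose just before it.
- r.sign_off(): hands the job in; it is judged then, once.
Trained networks look in the newest picture that a camera, given by its name, has taken for a name from the list of things; names that differ only in an ending like _2 or _b are one class to them, and where a whole thing is asked for, a point or a joint stands for the part that bears it (a point fixed in the world has none). Each returns a list of dicts, best first, with "p" (0 to 1); they miss things now and then, are a little off and sometimes report something else, mostly with a low value. They report only what shows in the picture. A call takes as long as a camera call. They do not tell look-alikes from the thing itself.
- nets.masks_of(camera, label): "pixels" (400x640 bool, what is visible of it) and "box" ([left, top, right, bottom] in pixels, round what is visible of it).
The state is a dict: "time_s": time; "qpos": joint angles; "qvel": joint speeds; "effort": joint torques, N m; "tool_pos": TCP position; "ee_rot": TCP orientation; "contact_force": force on the tool from outside, world axes, zero at the start; "torque": the same for the moment, N m; "gripper_width": finger opening in m; "finger_force": force on a finger pad.
Only numpy, scipy, OpenCV 4.12 (cv2) and the standard library are available. Lean on these libraries where they do the work, as an engineer would, in place of code of your own. Each camera call takes 0.05 s, during which the arm holds its last target. There are 200 camera calls.

## Task

First swing the red hold-down arm all the way aside, clear of the ukulele back. Then take the burnisher from its fork, hold it square to the sloping plate, press its tip lightly on the lower brass mark so that the plate gives a few millimetres, and draw it slowly (under 80 mm per second) along the dark seam to the upper brass mark in one stroke, without straying off the seam, lifting off part-way or pushing the plate to its stop. Hang the burnisher upright in its fork again, leave the arm swung aside, and do not disturb the other things on the bench.

Things in the scene. Friction and masses are not known exactly. Their poses are not given: they have to be found in the camera images.
- seam_mid (a point): Middle of the dark seam on the top face of a pale ukulele back (figure-eight plate 235 mm long, 165 and 125 mm wide, 6 mm thick) on the sloping board, 105 mm above the bench. Axes: x along the seam, uphill; y across it, to the left; z square out of the top face. The seam is a flush strip 6 mm wide along the whole plate; it is no groove and will not guide the tip.
- seam_low (a point): Centre of the lower brass end mark (12 mm disc, flush in the seam), nearer the robot, on the top face, 70 mm downhill of seam_mid. Axes as seam_mid.
- seam_high (a point): Centre of the upper brass end mark (12 mm disc, flush in the seam), on the top face, 70 mm uphill of seam_mid. Axes as seam_mid.
- plate (a joint): How far the plate is pressed in, square to its face, against its sprung pads, m: 0 at rest, 0.012 at the hard stop. It moves without tilting wherever it is pressed. It starts to give at about 1 N and takes 1 N more for each mm (about 5 N at 4 mm). The seam points move with it.
- hold_arm (a joint): Angle of the red hold-down arm, rad: 0 (stop) straight across the plate, above the seam's upper part; grows as its free end swings downhill and then left, clear of the plate; 1.65 (stop) is beside the plate, pointing downhill. Starts at 0 to 0.4, across the seam. It stays where it is left; friction about 0.12 N m (1 N at the knob).
- pivot (a point): Pivot of the hold-down arm, beside the plate, 75 mm uphill and 112 mm left of seam_mid, level with the top face; the pivot axis (z) is square to the plate. The arm is a red bar 145 mm long, 18 mm wide, lying 8 to 18 mm above the plate's top face, with a steel boss on the pivot.
- knob_grip (a point): Grip point of the black round knob upright on the arm's free end, 125 mm from the pivot: 20 mm in diameter, standing square to the plate from 18 to 64 mm above its top face; this point is on its axis at 44 mm. z is the knob's axis, away from the plate. The knob is fixed to the arm and turns with it.
- burnisher: Burnisher (stylus) 160 mm long, about 0.13 kg, hanging upright in the forked stand. Origin at its tip, z towards the handle. White round tip (ball 10 mm), steel shank 12 mm in diameter to z = 90 mm, brass collar 40 mm in diameter from 90 to 96 mm, blue square handle 24 x 24 mm from 96 to 160 mm, its flats along x and y; at the start in line with the stand's axes.
- burnisher_tip (a point): The lowest point of the burnisher's tip (its origin), axes as burnisher.
- stand: Dark wooden stand, fixed, base 120 x 90 x 14 mm, with two level brass prongs, tops 125 mm above the bench. Origin on the bench under the place where the burnisher hangs; +x points to its post (20 x 50 mm, 50 mm from the origin, no higher than the prongs); the fork is open to -x. It stands left or right of the sloping board.
- fork_mid (a point): Place of the burnisher's axis: midway between the prongs, level with their tops. The gap between the prongs is 20 mm wide (along y), from 30 mm in front to 40 mm behind; each prong is 16 mm wide, 8 mm thick. The burnisher hangs with its collar on the prongs, its tip 90 mm below this point; it lifts straight up out and lowers straight in.
- easel: Sloping grey work board, 280 x 270 mm, fixed, rising away from the robot at 25 degrees and turned about the vertical by up to about 0.25 rad. Origin on the bench under seam_mid; x the uphill direction, level.
- glue: White glue bottle, 60 mm in diameter, 150 mm tall, upright; a bystander, not to be moved. Origin at the middle of its underside.
- sanding_block: Cork block 60 x 110 x 35 mm; a bystander, not to be moved. Origin at the middle of its underside.
- brush: Brush lying flat; a bystander, not to be moved. Origin at the middle of its underside.
- jar: Amber jar, 70 mm in diameter, 90 mm tall; a bystander, not to be moved. Origin at the middle of its underside.
- mallet: Hammer lying flat; a bystander, not to be moved. Origin at the middle of its underside.
- pot: Blue pot, 80 mm in diameter, 100 mm tall; a bystander, not to be moved. Origin at the middle of its underside.
- offcut: Dark wood offcut 60 x 160 x 22 mm; a bystander, not to be moved. Origin at the middle of its underside.
Things that resemble listed ones, but are neither listed nor needed, are in the scene too. What is shaped like the burnisher but orange is not meant.

How it is judged:
By the outcome, as a careful person would: the job done as asked, in the order asked, and still so for the second after the job is handed in, with the robot touching nothing.
It also fails if it takes over 69 s, if anything falls off the work surface, if the arm or the gripper's body presses on something with over 40 N, if the wrist force passes 120 N, or if a joint passes its speed limit or range.

## Working session

There is one attempt and no reset: what is moved stays moved. The work goes in short steps, Python scripts to look and compute and a tool call to move; the robot and the scene stay as the last step left them, time stands still between calls to the robot, and variables do not carry over. Pictures are saved under pics/ and viewed, at most 10 in all, crops included, and the job is handed in when it is done.

Besides the shell and the picture viewer there is one more tool, called after "Call:" by a JSON object that holds its "name" and its "arguments". carry_out: Moves the arm, as the interface text tells. Its arguments: {"type":"object","properties":{"steps":{"type":"string"},"newtons":{"type":"number"}},"required":["steps"]}

```bash
mkdir -p pics; python3 - <<'E'
from workcell import r,eyes,nets
import cv2,numpy as np
print(r.read_state(), r.tip_extent)
for n in ("scene","top"):
    f=eyes.grab_frame(n); cv2.imwrite(f"pics/{n}0.png",f["color"]); np.savez(f"{n}0.npz",**f)
    print(n,f["K"].tolist(),f["world_from_camera"].round(3).tolist())
    for l in ["burnisher","stand","hold_arm","knob_grip","plate","easel","seam_low","seam_high","glue","jar","pot","offcut","mallet"]:
        try: print(l,[(round(m["p"],2),m["box"],int(m["pixels"].sum())) for m in nets.masks_of(n,l)[:4]])
        except Exception as e: print(l,e)
E
```

```text
{'time_s': 0.0, 'qpos': array([-1.21411012e+00,  8.79207176e-02,  1.37225170e+00, -5.02898697e-05,
        1.68361274e+00, -1.03073506e-01]), 'qvel': array([-0.00022769, -0.00085131,  0.0013775 ,  0.00063382, -0.00015877,
        0.00076598]), 'effort': array([-6.76388045e-04, -3.40179241e+01, -3.02428472e+01,  7.16186618e-02,
        3.30039393e-02, -1.69619966e-04]), 'tool_pos': array([ 0.24385612, -0.49237977,  0.21232421]), 'ee_rot': array([-3.13940664e+00, -1.75871897e-04,  4.59753914e-01]), 'contact_force': array([-0.09299659,  0.50981835, -0.01712643]), 'torque': array([-0.02550921,  0.01298121, -0.04712114]), 'finger_force': 0.0, 'gripper_width': 0.09419066360431458} 0.008
scene [[444.36434449059107, 0.0, 319.7926276089204], [0.0, 444.36434449059107, 199.66702016735402], [0.0, 0.0, 1.0]] [[-0.835, 0.414, -0.364, 1.037], [0.551, 0.635, -0.542, 0.749], [0.007, -0.653, -0.758, 1.152], [0.0, 0.0, 0.0, 1.0]]
burnisher [(0.81, [393.4, 252.4, 408.4, 281.9], 322), (0.61, [431.1, 316.5, 493.6, 373.5], 1466), (0.51, [403.4, 229.0, 420.6, 259.9], 238)]
stand [(0.68, [364.2, 271.5, 414.9
[... 1256 characters left out ...]
5, 164.0], 248)]
knob_grip [(0.83, [277.8, 154.7, 321.5, 164.7], 302)]
plate [(0.83, [295.2, 138.9, 339.8, 201.8], 2124)]
easel [(0.71, [266.5, 121.3, 360.5, 220.2], 6142), (0.43, [226.2, 205.7, 235.9, 216.6], 143)]
seam_low [(0.82, [292.8, 136.9, 344.2, 197.8], 2199), (0.61, [224.7, 204.3, 239.4, 214.2], 122)]
seam_high [(0.57, [293.3, 136.7, 341.0, 203.5], 2123)]
glue [(0.58, [419.0, 199.9, 440.2, 215.1], 294), (0.29, [276.2, 155.2, 319.1, 163.6], 275), (0.29, [222.5, 153.0, 245.1, 172.6], 366)]
jar [(0.86, [220.6, 154.0, 245.5, 174.3], 378)]
pot [(0.94, [459.7, 191.1, 491.5, 214.9], 505)]
offcut [(0.87, [158.9, 216.3, 206.7, 240.4], 694)]
mallet [(0.95, [401.1, 159.5, 472.4, 181.4], 613)]
```

```bash
python3 - <<'E'
import cv2
a=cv2.imread("pics/scene0.png")[180:340,210:430]; cv2.imwrite("pics/sc.png",cv2.resize(a,None,fx=3.6,fy=3.6,interpolation=2))
b=cv2.imread("pics/top0.png")[110:260,200:380]; cv2.imwrite("pics/tc.png",cv2.resize(b,None,fx=4,fy=4,interpolation=2))
E
```

```text
(no output)
```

View pics/sc.png

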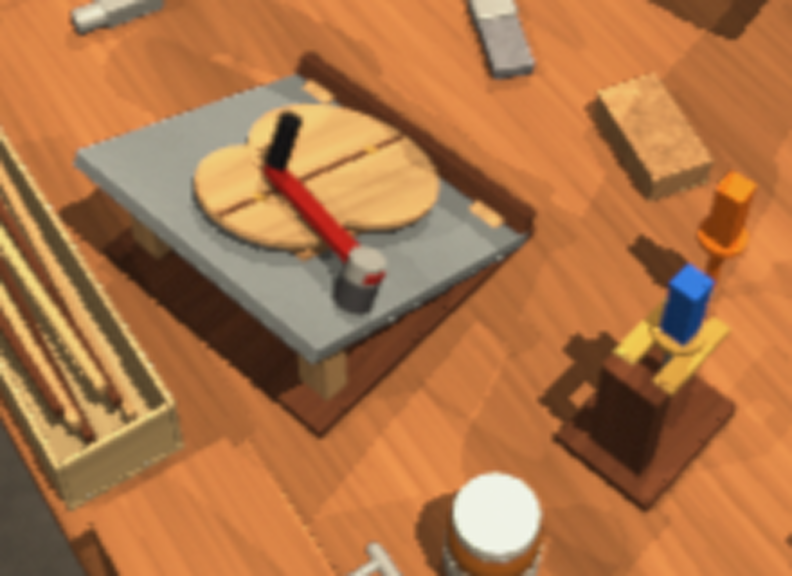

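View pics/tc.png

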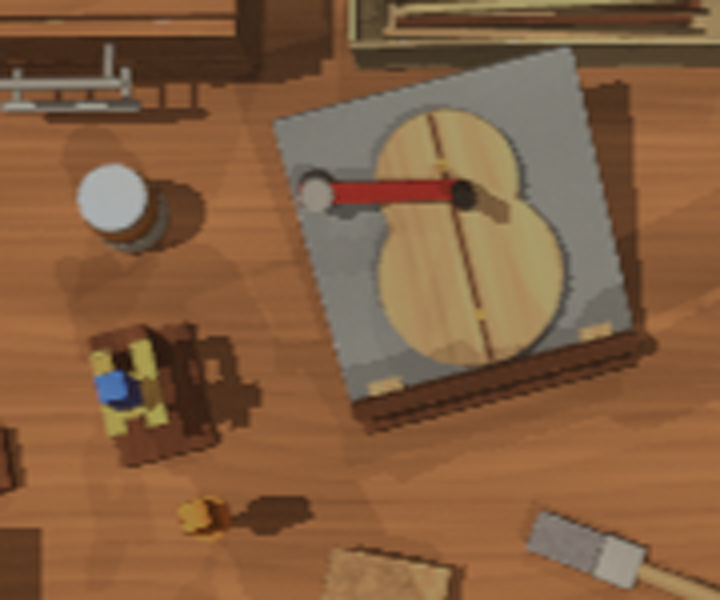

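View pics/scene0.png

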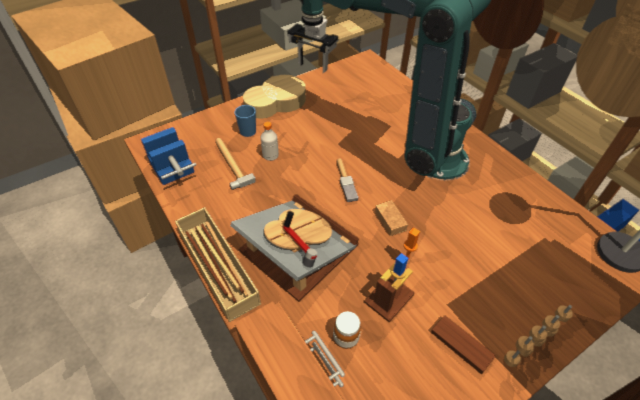

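The pictures show:
- **Board and arm:** the sloping board is at top (313,170). The red arm runs from its boss at top (279,157) to the black knob at (316,158).
- **Burnisher candidates:** a blue-handled one hangs in the fork at top (229,207), scene (400,262). An orange look-alike stands at top (250,239), scene (413,240). The blue one fits the description: blue square handle, hanging in the wooden stand. The enlarged crop confirms it.

Next I'll take rough measurements.

```bash
cat > h.py <<'E'
import numpy as np,cv2
from scipy.spatial.transform import Rotation as Ro
def cloud(f,T):
    K=f["K"];d=f["depth"];v,u=np.mgrid[:400,:640]
    P=np.stack([(u-K[0,2])/K[0,0]*d,(v-K[1,2])/K[1,1]*d,d],-1)
    P=P@T[:3,:3].T+T[:3,3]; P[d<=0]=np.nan
    return P
def ray(f,T,u,v):
    K=f["K"];d=np.array([(u-K[0,2])/K[0,0],(v-K[1,2])/K[1,1],1]);return T[:3,3],T[:3,:3]@d
def hitplane(f,T,u,v,p0,n):
    o,d=ray(f,T,u,v);return o+d*((p0-o)@n)/(d@n)
def tool(s):
    T=np.eye(4);T[:3,:3]=Ro.from_euler('xyz',s["ee_rot"]).as_matrix();T[:3,3]=s["tool_pos"];return T
def fitplane(P,n=3):
    for _ in range(n):
        c=np.median(P,0) if _==0 else P.mean(0)
        nn=np.linalg.svd(P-P.mean(0),full_matrices=False)[2][2]; nn*=np.sign(nn[2])
        e=np.abs((P-P.mean(0))@nn);P=P[e<max(2*np.median(e),.002)]
    return P.mean(0),nn
E
python3 - <<'E'
from h import *
for n in("top","scene"):
    f=dict(np.load(n+"0.npz"));T=f["world_from_camera"];P=cloud(f,T)
    hsv=cv2.cvtColor(f["color"],cv2.COLOR_BGR2HSV);H,S,V=[hsv[...,i].astype(int) for i in range(3)]
    reg=(P[...,0]>.25)&(P[...,0]<.75)&(abs(P[...,1])<.4)&(P[...,2]>.03)
    gray=reg&(S<50)&(V>90)&(P[...,2]<.2)&(P[...,1]<.22)
    red=reg&((H<5)|(H>175))&(S>190)&(V>100)
    blue=reg&(H>100)&(H<130)&(S>150)
    black=reg&(V<45)&(P[...,2]>.1)
    for l,m in(("gray",gray),("red",red),("blue",blue),("black",black)):
        Q=P[m]; print(n,l,len(Q),np.nanmedian(Q,0).round(3),np.nanmin(Q,0).round(3),np.nanmax(Q,0).round(3))
    c,nn=fitplane(P[gray]);print("plane",c,nn,"tilt",np.degrees(np.arccos(nn[2])),"yaw",np.arctan2(-nn[1],-nn[0]))
    pts={"top":dict(low=(320,188.5),high=(310,151.5),boss=(279,157.5),knob=(315.5,158.5)),
     "scene":dict(low=(312.8,221.7),high=(282,235.8),boss=(312,254),knob=(290,213))}[n]
    pl=c+nn*.006
    for k,(u,v) in pts.items(): print(k,hitplane(f,T,u,v,pl,nn).round(4),P[int(round(v)),int(round(u))].round(4))
    pr=(P[...,2]>.112)&(P[...,2]<.132)&(P[...,1]>.2)&reg&(H>15)&(H<35)&(S>80)&(V>100); Q=P[pr]
    if len(Q): print("prong",len(Q),Q.mean(0).round(4),Q.min(0).round(3),Q.max(0).round(3))
E
```

```text
top gray 2121 [0.657 0.12  0.091] [ 0.355 -0.378  0.03 ] [0.75  0.216 0.167]
top red 89 [0.685 0.121 0.151] [0.677 0.069 0.138] [0.693 0.162 0.161]
top blue 1 [0.501 0.335 0.193] [0.501 0.335 0.193] [0.501 0.335 0.193]
top black 168 [ 0.26  -0.373  0.545] [ 0.25  -0.4    0.162] [0.684 0.061 0.582]
plane [0.6569933  0.07717965 0.09113832] [-0.40684897 -0.09977281  0.90803045] tilt 24.765422050015435 yaw 0.24048710231428838
low [0.5885 0.0397 0.0629] [0.5882 0.0394 0.0759]
high [0.7115 0.0735 0.1218] [0.7067 0.073  0.1338]
boss [0.6901 0.1827 0.1242] [0.6797 0.1784 0.16  ]
knob [0.689  0.0544 0.1096] [0.6723 0.0505 0.1872]
prong 152 [0.5175 0.3405 0.1266] [0.476 0.312 0.119] [0.557 0.378 0.132]
scene gray 1774 [0.673 0.145 0.095] [ 0.515 -0.282  0.03 ] [0.75  0.22  0.163]
scene red 168 [0.689 0.115 0.148] [0.677 0.057 0.138] [0.697 0.196 0.157]
scene blue 168 [0.519 0.348 0.184] [0.498 0.332 0.137] [0.525 0.358 0.199]
scene black 104 [0.673 0.055 0.183] [ 0.25  -0.396  0.146] [0.693 0.066 0.52 ]
plane [0.65890646 0.09532433 0.09230594] [-0.41004931 -0.10498689  0.90600073] tilt 25.04159696520904 yaw 0.2506503608784878
low [0.5789 0.0287 0.055 ] [0.5892 0.0461 0.0795]
high [0.7066 0.0641 0.1169] [0.7135 0.0783 0.1375]
boss [0.6656 0.1595 0.1094] [0.6837 0.1882 0.1602]
knob [ 0.6261 -0.0297  0.0696] [0.6715 0.0564 0.1892]
prong 269 [0.5233 0.3509 0.1258] [0.476 0.316 0.115] [0.56  0.378 0.132]
```

```bash
cat >> h.py <<'E'
YAW=.247;T25=np.radians(25)
def axes(yaw=YAW):
    ux=np.array([np.cos(yaw)*np.cos(T25),np.sin(yaw)*np.cos(T25),np.sin(T25)]);y=np.array([-np.sin(yaw),np.cos(yaw),0]);return ux,y,np.cross(ux,y)
def R0(yaw=YAW):
    ux,y,n=axes(yaw);return np.stack([y,ux,-n],1)
def rel(p0,Rc,p,R):   # row numbers from pose p0,Rc
    return (Rc.T@(np.asarray(p)-p0)/.25).round(3),(Ro.from_matrix(Rc.T@R).as_rotvec()/(np.pi/2)).round(3)
E
python3 - <<'E'
from h import *
from workcell import r,eyes
T=tool(r.read_state());ux,y,n=axes();mid=np.array([.65,.058,.105])
print(eyes.grab_frame("wrist")["mount"].round(3))
p=mid+n*.25
print(p,rel(T[:3,3],T[:3,:3],p,R0()),rel(T[:3,3],T[:3,:3],p,T[:3,:3]))
E
```

```text
[[ 0.001 -0.964 -0.266  0.077]
 [ 1.     0.001  0.    -0.   ]
 [ 0.    -0.266  0.964 -0.172]
 [ 0.     0.     0.     1.   ]]
[0.54755202 0.03216787 0.33157695] (array([ 2.02 , -1.343, -0.472]), array([-0.233,  0.188, -0.85 ])) (array([ 2.02 , -1.343, -0.472]), array([0., 0., 0.]))
```

Call:
{"name": "carry_out", "arguments": {"steps": "-1 1 -0.67 -0.4 0 0 0; -1 1 -0.67 -0.4 0 0 0; -1 1 -0.67 -0.4 0 0 0; -1 1 -0.67 -0.4 0 0 0; -1 1 -0.67 -0.4 0 0 0; -1 1 -0.67 -0.4 0 0 0"}}

```text
time_s: 2.2
tool_pos: [0.3956, -0.2293, 0.316]
ee_rot: [3.138, -0.003, 0.466]
contact_force: [-0.4, -0.8, 0.5]
gripper_width: 0.0939
finger_force: 0.0
```

Call:
{"name": "carry_out", "arguments": {"steps": "-1 1 -0.67 -0.07 -0.233 0.188 -0.85; -1 1 -0.67 -0.07 -0.233 0.188 -0.85; -1 1 -0.67 -0.07 -0.233 0.188 -0.85; -1 1 -0.67 -0.07 -0.233 0.188 -0.85; -1 1 -0.67 -0.07 -0.233 0.188 -0.85; -1 1 -0.67 -0.07 -0.233 0.188 -0.85; -1 1 -0.67 -0.07 -0.233 0.188 -0.85; -1 1 -0.67 -0.07 -0.233 0.188 -0.85; -1 1 -0.67 -0.07 -0.233 0.188 -0.85; -1 1 -0.67 -0.07 -0.233 0.188 -0.85"}}

```text
time_s: 3.45
tool_pos: [0.5436, 0.0284, 0.3306]
ee_rot: [2.707, -0.0, 1.815]
contact_force: [-0.3, -0.3, 0.0]
gripper_width: 0.094
finger_force: 0.0
```

```bash
python3 - <<'E'
from h import *
from workcell import r,eyes
s=r.read_state();f=eyes.grab_frame("wrist");T=tool(s)@f["mount"]
np.savez("w1.npz",T=T,**f);cv2.imwrite("pics/w1.png",f["color"])
print(s["qpos"].round(3),s["tool_pos"].round(4),f["K"][0,0])
E
```

```text
[-0.157 -0.242  1.51   0.166  1.471 -0.384] [0.5436 0.0284 0.3306] 301.98738560496406
```

View pics/w1.png

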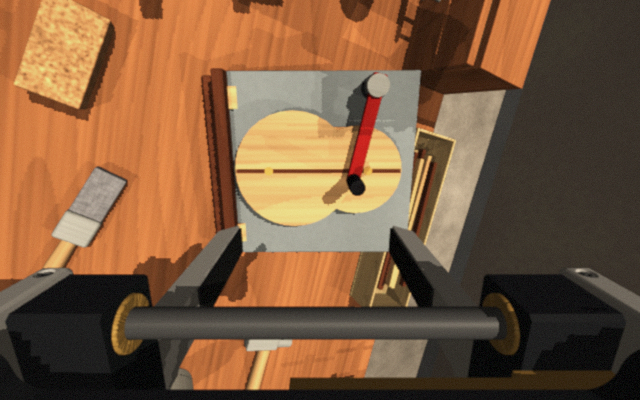

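Wrist view: the seam lies along row ~171, with the lower mark at (269,171) and the upper at (368,171). The arm's boss is at (377,85) and the knob top at (356,187). Now I'll measure these precisely.

```bash
python3 - <<'E'
from h import *
f=dict(np.load("w1.npz"));T=f["T"];P=cloud(f,T);hsv=cv2.cvtColor(f["color"],cv2.COLOR_BGR2HSV);H,S,V=[hsv[...,i].astype(int) for i in range(3)]
m=np.zeros((400,640),bool);m[115:220,240:335]=1;m&=(V>150)&(S<150)
c,n=fitplane(P[m]);print("plane",c,n,"tilt",np.degrees(np.arccos(n[2])),"yaw",np.arctan2(-n[1],-n[0]))
ma=f["color"][168:175,262:276];print(hsv[171,262:276].tolist());print(hsv[171,362:376].tolist())
g=V[160:182].astype(float)
# seam rows per column
cols=[u for u in list(range(240,262))+list(range(278,335))+list(range(376,400))]
ss=[]
for u in cols:
    w=np.clip(V[163:180,u].max()*.8-V[163:180,u],0,None); ss.append((w*np.arange(163,180)).sum()/w.sum())
k=np.polyfit(cols,ss,1);print("seam row",k, np.std(np.polyval(k,cols)-ss))
X=np.array([hitplane(f,T,u,np.polyval(k,u),c,n) for u in (245,395)]);d=X[1]-X[0];d/=np.linalg.norm(d);print("seamdir",d,np.arctan2(d[1],d[0]),np.degrees(np.arcsin(d[2])))
# marks: bright saturated inside the seam
for a,b in((258,282),(358,380)):
    row=np.arange(a,b);mm=np.zeros((400,640),bool);mm[164:179,a:b]=(H[164:179,a:b]>18)&(S[164:179,a:b]>140)&(V[164:179,a:b]>140)
    v,u=np.nonzero(mm);print(len(u),u.mean(),v.mean(),u.min(),u.max(),v.min(),v.max(),hitplane(f,T,u.mean(),v.mean(),c,n))
for nm,u,v in(("boss",377,85),("knobtop",356,187)): print(nm,P[v,u])
red=((H<5)|(H>175))&(S>180)&(V>90);red[:70]=0;red[200:]=0;red[:,:330]=0;red[:,400:]=0;Q=P[red];print(len(Q))
hh=(Q-c)@n;print("arm h",np.percentile(hh,[10,50,90]))
bl=(V<50);bl[:165]=0;bl[198:]=0;bl[:,:340]=0;bl[:,370:]=0;bl&=((P-c)@n>.05)&((P-c)@n<.08);print("knob top pts",bl.sum(),P[bl].mean(0),((P[bl]-c)@n).mean())
E
```

```text
Traceback (most recent call last):
  File "h.py", line 17, in fitplane
    nn=np.linalg.svd(P-P.mean(0),full_matrices=False)[2][2]; nn*=np.sign(nn[2])
       ~~~~~~~~~~~~~^^^^^^^^^^^^^^^^^^^^^^^^^^^^^^^^^
numpy.linalg.LinAlgError: SVD did not converge
```

NaNs come from missing depth readings, so I'll filter them out.

```bash
sed -i 's/^def fitplane(P,n=3):/def fitplane(P,n=3):\n    P=P[np.isfinite(P).all(1)]/' h.py; cat > m1.py <<'E'
from h import *
f=dict(np.load("w1.npz"));T=f["T"];P=cloud(f,T);hsv=cv2.cvtColor(f["color"],cv2.COLOR_BGR2HSV);H,S,V=[hsv[...,i].astype(int) for i in range(3)]
print("valid depth",(f["depth"]>0).mean())
m=np.zeros((400,640),bool);m[115:220,240:335]=1;m&=(V>150)
print(m.sum());c,n=fitplane(P[m]);print("plane",c,n,"tilt",np.degrees(np.arccos(n[2])),"yaw",np.arctan2(-n[1],-n[0]))
print(hsv[171,262:276].tolist());print(hsv[171,362:376].tolist())
cols=[u for u in list(range(240,262))+list(range(278,335))+list(range(376,398))]
ss=[]
for u in cols:
    w=np.clip(V[163:180,u].max()*.8-V[163:180,u],0,None); ss.append((w*np.arange(163,180)).sum()/w.sum())
k=np.polyfit(cols,ss,1);print("seam row",k, np.std(np.polyval(k,cols)-ss))
X=np.array([hitplane(f,T,u,np.polyval(k,u),c,n) for u in (245,395)]);d=X[1]-X[0];d/=np.linalg.norm(d);print("seamdir",d,np.arctan2(d[1],d[0]),np.degrees(np.arcsin(d[2])))
for a,b in((260,280),(358,378)):
    br=V[171,a:b]; u=np.arange(a,b)[br>120];print("mark",u, hitplane(f,T,u.mean(),np.polyval(k,u.mean()),c,n))
for nm,u,v in(("boss",377,85),("knobtop",356,187)): print(nm,P[v,u])
bl=(V<60);bl[:165]=0;bl[198:]=0;bl[:,:340]=0;bl[:,370:]=0;hh=(P-c)@n;bl&=(hh>.05)&(hh<.08);print("knob top pts",bl.sum(),P[bl].mean(0),hh[bl].mean())
E
python3 m1.py
```

```text
valid depth 0.99578515625
9438
plane [0.61794753 0.05236336 0.09131108] [-0.41327322 -0.10515109  0.90451561] tilt 25.241876966033953 yaw 0.24914822331086617
[[9, 191, 111], [12, 191, 124], [18, 174, 183], [21, 167, 230], [22, 161, 237], [22, 163, 235], [22, 165, 235], [22, 158, 236], [22, 161, 235], [22, 161, 237], [20, 171, 221], [15, 182, 157], [8, 176, 119], [8, 184, 111]]
[[5, 194, 122], [15, 184, 143], [18, 174, 199], [18, 172, 212], [17, 170, 216], [19, 168, 222], [20, 170, 230], [21, 162, 236], [21, 166, 237], [18, 173, 222], [14, 181, 166], [9, 186, 118], [8, 179, 108], [9, 183, 113]]
seam row [-1.22598079e-03  1.71025897e+02] 0.06560473933183203
seamdir [0.87674491 0.22241162 0.42644042] 0.24843808061305112 25.24187139342706
mark [263 264 265 266 267 268 269 270 271 272 273] [0.58607825 0.04007085 0.07532098]
mark [358 359 360 361 362 363 364 365 366 367 368 369 370 371 372] [0.70627523 0.07056228 0.13378366]
boss [0.67582835 0.17804996 0.15665851]
knobtop [0.66487025 0.05094344 0.18199575]
knob top pts 193 [0.66506235 0.05197776 0.18173348] 0.0623577220210907
```

```bash
cat >> h.py <<'E'
YW=.2485;mid=np.array([.6475,.0557,.105]);UX,YP,N=axes(YW);piv=mid+.075*UX+.112*YP
def knobpose(a,h=.04,r_=.125):
    R=R0(YW)@Ro.from_rotvec([0,0,a]).as_matrix()
    return piv+r_*(-np.sin(a)*UX-np.cos(a)*YP)+h*N,R
E
python3 - <<'E'
from h import *
from workcell import r
T=tool(r.read_state());a=.229
for h in(.12,.04): print(*rel(T[:3,3],T[:3,:3],*knobpose(a,h)))
p,R=knobpose(a)
for b in np.append(np.linspace(.3,1.6,14),[1.64,1.66]): print(round(b,2),*rel(p,R,*knobpose(b)))
E
```

```text
[-0.035  0.195  0.52 ] [-0.001  0.001  0.144]
[-0.035  0.195  0.84 ] [-0.001  0.001  0.144]
0.3 [ 0.001 -0.035  0.   ] [ 0.    -0.     0.045]
0.4 [ 0.007 -0.085 -0.   ] [ 0.    -0.     0.109]
0.5 [ 0.018 -0.134  0.   ] [ 0.    -0.     0.173]
0.6 [ 0.034 -0.181 -0.   ] [-0.    -0.     0.236]
0.7 [ 0.054 -0.227 -0.   ] [ 0.  -0.   0.3]
0.8 [ 0.079 -0.27  -0.   ] [ 0.    -0.     0.364]
0.9 [ 0.108 -0.311  0.   ] [ 0.    -0.     0.427]
1.0 [ 0.141 -0.348 -0.   ] [-0.    -0.     0.491]
1.1 [ 0.178 -0.382 -0.   ] [-0.    -0.     0.554]
1.2 [ 0.218 -0.413 -0.   ] [ 0.    -0.     0.618]
1.3 [ 0.26  -0.439  0.   ] [ 0.    -0.     0.682]
1.4 [ 0.305 -0.461 -0.   ] [ 0.    -0.     0.745]
1.5 [ 0.352 -0.478 -0.   ] [ 0.    -0.     0.809]
1.6 [ 0.401 -0.49  -0.   ] [ 0.    -0.     0.873]
1.64 [ 0.42  -0.494  0.   ] [ 0.    -0.     0.898]
1.66 [ 0.43  -0.495  0.   ] [0.    0.    0.911]
```

Call:
{"name": "carry_out", "arguments": {"steps": "-1 -0.035 0.195 0.52 0 0 0.144; -1 -0.035 0.195 0.52 0 0 0.144; -1 -0.035 0.195 0.52 0 0 0.144; 0 -0.035 0.195 0.68 0 0 0.144; 0 -0.035 0.195 0.84 0 0 0.144; 0 -0.035 0.195 0.84 0 0 0.144; 1 -0.035 0.195 0.84 0 0 0.144; 1 -0.035 0.195 0.84 0 0 0.144; 1 -0.035 0.195 0.84 0 0 0.144; 1 -0.035 0.195 0.84 0 0 0.144; 1 -0.035 0.195 0.84 0 0 0.144", "newtons": 15}}

```text
time_s: 4.88
tool_pos: [0.6746, 0.053, 0.1618]
ee_rot: [2.715, -0.094, 1.612]
contact_force: [-1.1, 0.4, 1.2]
gripper_width: 0.0198
finger_force: 15.0
```

Call:
{"name": "carry_out", "arguments": {"steps": "1 0.001 -0.035 0 0 0 0.045; 1 0.007 -0.085 0 0 0 0.109; 1 0.018 -0.134 0 0 0 0.173; 1 0.034 -0.181 0 0 0 0.236; 1 0.054 -0.227 0 0 0 0.3; 1 0.079 -0.27 0 0 0 0.364; 1 0.108 -0.311 0 0 0 0.427; 1 0.141 -0.348 0 0 0 0.491; 1 0.178 -0.382 0 0 0 0.554; 1 0.218 -0.413 0 0 0 0.618; 1 0.26 -0.439 0 0 0 0.682; 1 0.305 -0.461 0 0 0 0.745; 1 0.352 -0.478 0 0 0 0.809; 1 0.401 -0.49 0 0 0 0.873; 1 0.42 -0.494 0 0 0 0.898; 1 0.42 -0.494 0 0 0 0.898"}}

```text
time_s: 6.88
tool_pos: [0.5593, 0.1585, 0.1218]
ee_rot: [-3.111, -0.44, 0.174]
contact_force: [5.0, 1.6, -1.7]
gripper_width: 0.0195
finger_force: 15.0
```

Call:
{"name": "carry_out", "arguments": {"steps": "1 0.008 -0.006 0 0 0 0.012; 1 0.012 -0.012 0 0 0 0.02; 1 0.012 -0.012 0 0 0 0.02"}}

```text
time_s: 7.25
tool_pos: [0.5596, 0.1587, 0.1217]
ee_rot: [-3.102, -0.432, 0.14]
contact_force: [-1.4, -7.3, 3.0]
gripper_width: 0.0197
finger_force: 15.0
```

Call:
{"name": "carry_out", "arguments": {"steps": "0 0 0 0 0 0 0; 0 0 0 0 0 0 0; 0 0 0 -0.2 0 0 0; 0 0 0 -0.4 0 0 0; 0 0 0 -0.6 0 0 0; 0 0 0 -0.6 0 0 0"}}

```text
time_s: 8.0
tool_pos: [0.4994, 0.1464, 0.264]
ee_rot: [-3.096, -0.444, 0.14]
contact_force: [-0.1, -0.2, 0.2]
gripper_width: 0.0473
finger_force: 0.0
```

```bash
cat >> h.py <<'E'
def Rd(s): # tool down, tool y along stand x (yaw s), tool x = stand y
    x=np.array([np.cos(s),np.sin(s),0]);y=np.array([-np.sin(s),np.cos(s),0]);return np.stack([y,x,[0,0,-1]],1)
E
python3 - <<'E'
from h import *
from workcell import r
s=r.read_state();T=tool(s);print(s["qpos"].round(2),T[:3,3])
print(*rel(T[:3,3],T[:3,:3],[.51,.31,.33],Rd(.25)))
E
```

```text
[ 0.15 -0.32  1.7   0.04  1.31  1.57] [0.4994032  0.14644206 0.26403825]
[ 0.234 -0.65  -0.151] [ 0.215 -0.236 -1.044]
```

Call:
{"name": "carry_out", "arguments": {"steps": "-1 0.1 -0.2 -0.25 0.2 -0.22 -0.98; -1 0.234 -0.65 -0.15 0.2 -0.22 -0.98; -1 0.234 -0.65 -0.15 0.2 -0.22 -0.98; -1 0.234 -0.65 -0.15 0.2 -0.22 -0.98; -1 0.234 -0.65 -0.15 0.2 -0.22 -0.98; -1 0.234 -0.65 -0.15 0.2 -0.22 -0.98; -1 0.234 -0.65 -0.15 0.2 -0.22 -0.98; -1 0.234 -0.65 -0.15 0.2 -0.22 -0.98; -1 0.234 -0.65 -0.15 0.2 -0.22 -0.98; -1 0.234 -0.65 -0.15 0.2 -0.22 -0.98; -1 0.234 -0.65 -0.15 0.2 -0.22 -0.98"}}

```text
time_s: 9.38
tool_pos: [0.5096, 0.3097, 0.3218]
ee_rot: [3.131, -0.023, 1.718]
contact_force: [0.2, -0.7, 0.4]
gripper_width: 0.0938
finger_force: 0.0
```

```bash
python3 - <<'E'
from h import *
from workcell import r,eyes
s=r.read_state();f=eyes.grab_frame("wrist");T=tool(s)@f["mount"]
np.savez("w2.npz",T=T,**f);cv2.imwrite("pics/w2.png",f["color"])
print(s["qpos"].round(3),s["tool_pos"].round(4),s["ee_rot"])
E
```

```text
[0.44  0.184 1.049 0.02  1.891 0.3  ] [0.5096 0.3097 0.3218] [ 3.13068664 -0.02277558  1.71803088]
```

View pics/w2.png

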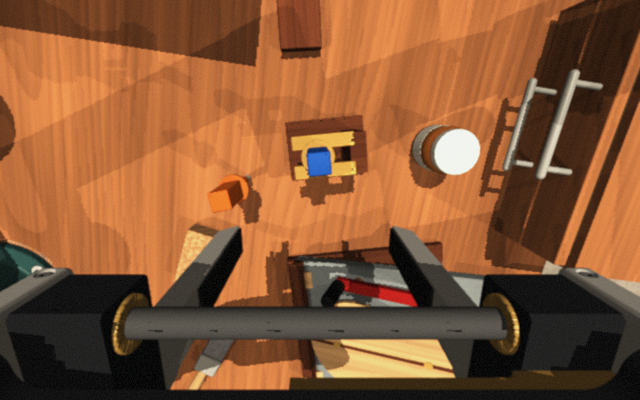

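This shows the blue handle top at (319,160) in the fork, with prongs at rows ~142 and ~170 and the post on the right at (348,155). The orange look-alike stands apart at (228,193), and the red arm is swung aside near (375,290).

```bash
cat > m2.py <<'E'
from h import *
f=dict(np.load("w2.npz"));T=f["T"];P=cloud(f,T);hsv=cv2.cvtColor(f["color"],cv2.COLOR_BGR2HSV);H,S,V=[hsv[...,i].astype(int) for i in range(3)]
W=np.zeros((400,640),bool);W[105:205,275:380]=1
def rect(Q,l):
    (c,sz,an)=cv2.minAreaRect((Q[:,:2]*1000).astype(np.float32));print(l,len(Q),np.round(c,1),np.round(sz,1),round(an,1),"meanz",Q[:,2].mean().round(4),"mean",Q.mean(0).round(4))
bl=W&(H>100)&(H<130)&(S>150); rect(P[bl&(P[...,2]>.188)],"top")
br=W&(H>15)&(H<32)&(P[...,2]>.12)&(P[...,2]<.1285);rect(P[br],"prongs z")
pr=W&(P[...,2]>.118)&(P[...,2]<.132)&~bl; rect(P[pr],"prong+post")
ba=W&(P[...,2]>.008)&(P[...,2]<.02)&(V<130);rect(P[ba],"base")
co=W&(H>15)&(H<32)&(P[...,2]>.1285)&(P[...,2]<.135);rect(P[co],"collar")
c=f["color"][100:210,270:385];cv2.imwrite("pics/w2c.png",cv2.resize(c,None,fx=5,fy=5,interpolation=cv2.INTER_CUBIC))
E
python3 m2.py
```

```text
top 514 [508.8 343.4] [21.8 23.4] 13.5 meanz 0.1954 mean [0.5086 0.3438 0.1954]
prongs z 1167 [516.6 344.9] [75.4 52.2] 13.8 meanz 0.1255 mean [0.5188 0.3491 0.1255]
prong+post 2001 [523.7 346.6] [90.1 52.3] 13.8 meanz 0.126 mean [0.5289 0.3508 0.126 ]
base 1378 [522.9 346.9] [118.9  88. ] 14.0 meanz 0.0145 mean [0.5088 0.3656 0.0145]
collar 278 [507.8 347.1] [39.4 31.4] 17.2 meanz 0.1316 mean [0.5066 0.3508 0.1316]
```

View pics/w2c.png

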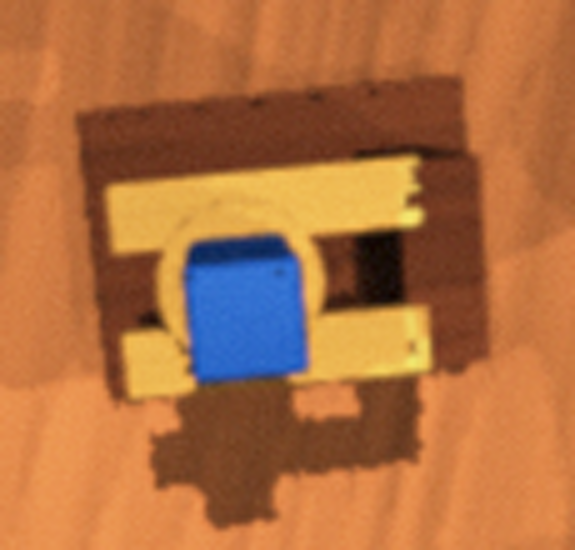

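```bash
python3 - <<'E'
from h import *
from workcell import r
T=tool(r.read_state())
for z in(.24,.152): print(*rel(T[:3,3],T[:3,:3],[.509,.343,z],Rd(.241)))
E
```

```text
[0.125 0.013 0.332] [ 0.008 -0.014 -0.06 ]
[0.117 0.009 0.684] [ 0.008 -0.014 -0.06 ]
```

Call:
{"name": "carry_out", "arguments": {"steps": "-0.3 0.125 0.013 0.2 0.008 -0.014 -0.06; -0.3 0.125 0.013 0.332 0.008 -0.014 -0.06; -0.3 0.125 0.013 0.332 0.008 -0.014 -0.06; -0.3 0.12 0.01 0.5 0.008 -0.014 -0.06; -0.3 0.117 0.009 0.684 0.008 -0.014 -0.06; -0.3 0.117 0.009 0.684 0.008 -0.014 -0.06; -0.3 0.117 0.009 0.684 0.008 -0.014 -0.06", "newtons": 40}}

```text
time_s: 10.3
tool_pos: [0.5107, 0.3435, 0.1561]
ee_rot: [3.136, -0.002, 1.813]
contact_force: [-0.9, -0.5, -0.1]
gripper_width: 0.0613
finger_force: 0.0
```

Call:
{"name": "carry_out", "arguments": {"steps": "1 0 -0.004 0 0 0 0; 1 0 -0.004 0 0 0 0; 1 0 -0.004 0 0 0 0; 1 0 -0.004 0 0 0 0; 1 0 -0.004 0 0 0 0"}}

```text
time_s: 10.92
tool_pos: [0.5085, 0.3429, 0.1528]
ee_rot: [3.14, -0.0, 1.813]
contact_force: [0.6, 0.3, 0.4]
gripper_width: 0.0235
finger_force: 40.0
```

Call:
{"name": "carry_out", "arguments": {"steps": "1 0 0 -0.1 0 0 0; 1 0 0 -0.3 0 0 0; 1 0 0 -0.5 0 0 0; 1 0 0 -0.64 0 0 0; 1 0 0 -0.64 0 0 0; 1 0 0 -0.64 0 0 0"}}

```text
time_s: 11.68
tool_pos: [0.5077, 0.3425, 0.31]
ee_rot: [-3.139, 0.001, 1.813]
contact_force: [0.3, -0.3, -1.2]
gripper_width: 0.0241
finger_force: 40.0
```

```bash
cat >> h.py <<'E'
L=.1178
def tippose(s,h): return mid+s*UX+h*N+L*N,R0(YW)
E
python3 - <<'E'
from h import *
from workcell import r
s=r.read_state();T=tool(s);print(s["gripper_width"],T[:3,3])
for h in(.08,.02): print(tippose(-.07,h)[0],*rel(T[:3,3],T[:3,:3],*tippose(-.07,h)))
E
```

```text
0.024143227139336105 [0.5076856  0.34247897 0.31003808]
[0.50498113 0.01953659 0.2546844 ] [-1.251 -0.32   0.223] [-0.28   0.001 -0.004]
[0.52955932 0.02577317 0.20030593] [-1.25  -0.218  0.441] [-0.28   0.001 -0.004]
```

Call:
{"name": "carry_out", "arguments": {"steps": "1 -0.25 -0.06 0 -0.05 0 0; 1 -0.5 -0.12 0 -0.12 0 0; 1 -0.75 -0.2 0 -0.2 0 0; 1 -1 -0.3 0 -0.28 0 0; 1 -1 -0.32 0 -0.28 0 0; 1 -1 -0.32 0 -0.28 0 0; 1 -1 -0.32 0 -0.28 0 0"}}

```text
time_s: 12.55
tool_pos: [0.4913, 0.0822, 0.3123]
ee_rot: [2.702, -0.001, 1.815]
contact_force: [-0.8, -0.0, -1.5]
gripper_width: 0.0239
finger_force: 40.0
```

```bash
python3 - <<'E'
from h import *
from workcell import r
s=r.read_state();T=tool(s);print(s["gripper_width"],T[:3,3])
for h in(.05,.02): print(tippose(-.07,h)[0],*rel(T[:3,3],T[:3,:3],*tippose(-.07,h)))
E
```

```text
0.023887843360831263 [0.49128926 0.0821912  0.31229077]
[0.51727023 0.02265488 0.22749517] [-0.257 -0.105  0.325] [ 0.002  0.    -0.003]
[0.52955932 0.02577317 0.20030593] [-0.257 -0.106  0.445] [ 0.002  0.    -0.003]
```

Call:
{"name": "carry_out", "arguments": {"steps": "1 -0.15 -0.06 0.15 0 0 0; 1 -0.257 -0.105 0.325 0.002 0 -0.003; 1 -0.257 -0.106 0.41 0.002 0 -0.003; 1 -0.257 -0.106 0.445 0.002 0 -0.003; 1 -0.257 -0.106 0.445 0.002 0 -0.003; 1 -0.257 -0.106 0.445 0.002 0 -0.003"}}

```text
time_s: 13.3
tool_pos: [0.5296, 0.0248, 0.2023]
ee_rot: [2.702, 0.003, 1.819]
contact_force: [-0.6, -0.7, -0.3]
gripper_width: 0.0239
finger_force: 40.0
```

```bash
python3 - <<'E'
from h import *
from workcell import r,eyes
s=r.read_state();f=eyes.grab_frame("wrist");T=tool(s)@f["mount"]
np.savez("w3.npz",T=T,**f);c=f["color"];cv2.imwrite("pics/w3.png",cv2.resize(c[120:290,200:440],None,fx=3.3,fy=3.3,interpolation=2))
print(s["qpos"].round(3),s["tool_pos"].round(4),s["ee_rot"])
E
```

```text
[-0.173 -0.272  1.787  0.184  1.225 -0.449] [0.5296 0.0248 0.2023] [2.70173348 0.00280731 1.81923826]
```

View pics/w3.png

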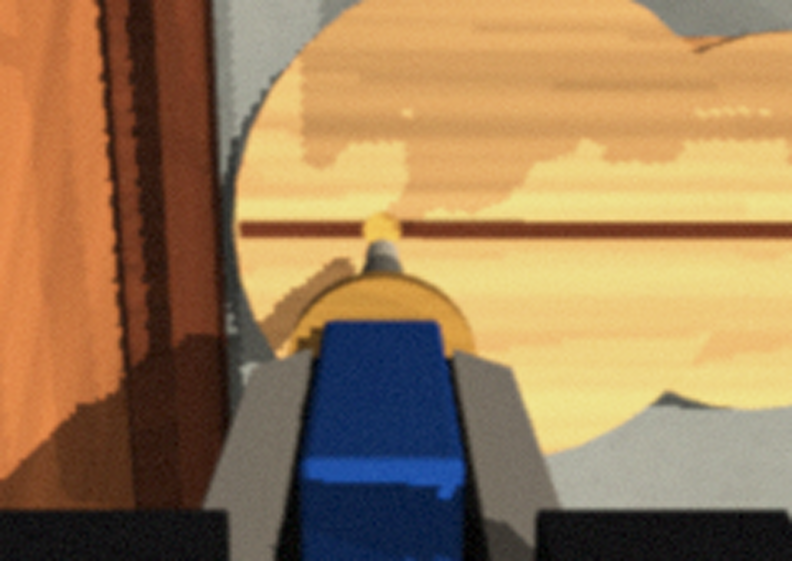

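The burnisher sits straight in the jaws, its tip just over the lower mark at crop (380,230), with the seam on crop row 230. I'll measure tip, mark and seam from this one frame.

```bash
cat > m3.py <<'E'
from h import *
f=dict(np.load("w3.npz"));T=f["T"];P=cloud(f,T);hsv=cv2.cvtColor(f["color"],cv2.COLOR_BGR2HSV);H,S,V=[hsv[...,i].astype(int) for i in range(3)]
m=np.zeros((400,640),bool);m[165:250,345:390]=1;m&=(V>150);m[188:192]=0
c,n=fitplane(P[m]);print("plane",c,n,"tilt",np.degrees(np.arccos(n[2])),"yaw",np.arctan2(-n[1],-n[0]), "mid off",(mid-c)@n)
cols=[u for u in list(range(276,308))+list(range(325,430))];ss=[]
for u in cols:
    w=np.clip(V[180:199,u].max()*.75-V[180:199,u],0,None);ss.append((w*np.arange(180,199)).sum()/w.sum())
k=np.polyfit(cols,ss,1);print("seam",k,np.std(np.polyval(k,cols)-ss))
A,B=[hitplane(f,T,u,np.polyval(k,u),c,n) for u in(280,425)];d=(B-A)/np.linalg.norm(B-A);yl=np.cross(n,d);print("dir",d,np.arctan2(d[1],d[0]))
br=np.where(V[189,295:340]>140)[0]+295;print("bright cols at seam",br)
mk=hitplane(f,T,br.mean(),np.polyval(k,br.mean()),c,n);print("mark",mk,"vs mid-.07",mid-.07*UX)
h=(P-c)@n
tt=tool({"ee_rot":[2.70173348,0.00280731,1.81923826],"tool_pos":[.5296,.0248,.2023]})
for a,b in((.012,.03),(.03,.05),(.05,.07),(.07,.09)):
    q=np.zeros_like(m);q[180:240,295:335]=1;q&=(h>a)&(h<b);Q=P[q];
    if len(Q): print("h",a,b,len(Q),"along",((Q-mk)@d).mean().round(4),"across",((Q-A)@yl).max().round(4),((Q-A)@yl).mean().round(4), "minh",h[q].min().round(4))
z=tt[:3,2];tip=tt[:3,3]+L*z;print("tip pred: along",(tip-mk)@d,"across",(tip-A)@yl,"h",(tip-c)@n,"tool z vs -n",np.degrees(np.arccos(-z@n)))
E
python3 m3.py
```

```text
plane [0.64243322 0.03539993 0.10047865] [-0.408337   -0.1022282   0.90708891] tilt 24.89388977995166 yaw 0.24531041798074885 mid off -4.292909726662188e-05
seam [2.26430125e-03 1.88438832e+02] 0.07177338661138301
dir [0.87950953 0.22197705 0.42093845] 0.24722428391928253
bright cols at seam [309 310 311 312 313 314 315 316 317 318 319 320 321]
mark [0.58627622 0.0401868  0.07573838] vs mid-.07 [0.58600722 0.04009653 0.07541672]
h 0.012 0.03 8 along 0.0001 across 0.0041 0.0028 minh 0.0272
h 0.03 0.05 43 along 0.0003 across 0.0048 0.0031 minh 0.0302
h 0.05 0.07 40 along 0.0003 across 0.0052 0.0043 minh 0.05
tip pred: along 0.0006460365118537222 across -0.0013051748139414204 h 0.02172039955368929 tool z vs -n 0.31622540078839
```

Call:
{"name": "carry_out", "arguments": {"steps": "1 0.005 -0.002 0.02 0 0 0; 1 0.005 -0.002 0.05 0 0 0; 1 0.005 -0.002 0.07 0 0 0; 1 0.005 -0.002 0.07 0 0 0; 1 0.005 -0.002 0.07 0 0 0"}}

```text
time_s: 13.98
tool_pos: [0.5352, 0.0269, 0.1845]
ee_rot: [2.704, 0.002, 1.818]
contact_force: [0.1, 0.7, -0.6]
gripper_width: 0.0237
finger_force: 40.0
```

```bash
cat > m4.py <<'E'
from h import *
from workcell import r
s=r.read_state();T=tool(s);R=T[:3,:3];z=R[:,2]
tip=T[:3,3]+L*z;e=tip-np.array([.5862,.0401,.0756])
print(s["time_s"],"along",e@UX,"across",e@YP,"h",e@N,"sq",np.degrees(np.arccos(-z@N)),s["gripper_width"])
print("F: along",s["contact_force"]@UX,"across",s["contact_force"]@YP,"n",s["contact_force"]@N)
print("UX in tool",R.T@UX,"N in tool",R.T@N, "R0 corr",Ro.from_matrix(R.T@R0(YW)).as_rotvec()/(np.pi/2))
E
python3 m4.py
```

```text
13.975 along -0.0015415006053899453 across -0.0005220620870804015 h 0.0031201203738305122 sq 0.1559687940507748 0.023683012333307305
F: along -0.062067060503355344 across 0.6503010889403049 n -0.6809747984957596
UX in tool [8.40104170e-04 9.99998883e-01 1.23590884e-03] N in tool [-0.00242439  0.00123794 -0.99999629] R0 corr [ 0.00078745  0.00154375 -0.00053387]
```

Call:
{"name": "carry_out", "arguments": {"steps": "1 0.002 0.004 0.005 0 0 0; 1 0.002 0.004 0.012 0 0 0; 1 0.002 0.004 0.02 0 0 0; 1 0.002 0.004 0.028 0 0 0; 1 0.002 0.004 0.028 0 0 0; 1 0.002 0.004 0.028 0 0 0"}}

```text
time_s: 14.72
tool_pos: [0.5389, 0.0284, 0.1789]
ee_rot: [2.704, 0.002, 1.818]
contact_force: [-1.6, 0.2, 1.3]
gripper_width: 0.0239
finger_force: 40.0
```

```bash
python3 m4.py
```

```text
14.725 along -0.0003152483063352965 across -2.918054937334923e-06 h -0.0035806788025894805 sq 0.16953771925122457 0.023918279851128998
F: along -0.8031688010212151 across 0.6128917750189421 n 1.797844047625238
UX in tool [6.32405913e-04 9.99998547e-01 1.58327637e-03] N in tool [-0.00249877  0.00158485 -0.99999562] R0 corr [ 0.00100845  0.00159109 -0.00040134]
```

Call:
{"name": "carry_out", "arguments": {"steps": "1 0 0 0.004 0 0 0; 1 0 0 0.008 0 0 0; 1 0 0 0.008 0 0 0"}}

```text
time_s: 15.1
tool_pos: [0.5398, 0.0286, 0.177]
ee_rot: [2.704, 0.002, 1.818]
contact_force: [-3.0, 0.0, 3.5]
gripper_width: 0.0241
finger_force: 40.0
```

```bash
python3 m4.py; python3 -c "
from workcell import r,eyes
from h import *
for i in range(3):
    eyes.grab_frame('wrist'); s=r.read_state(); print(s['contact_force']@N, s['tool_pos'])
f=eyes.grab_frame('wrist');s=r.read_state();T=tool(s)@f['mount'];P=cloud(f,T);m=P[165:250,345:390].reshape(-1,3);c,n=fitplane(m);print('mid above plate',(mid-c)@N)
"
```

```text
15.1 along -0.0003207088968206482 across -5.495491646288702e-05 h -0.005681412256480903 sq 0.1716381719084168 0.02412288596001409
F: along -1.1662049796894594 across 0.7890830521139373 n 4.418117543361568
UX in tool [6.40810243e-04 9.99998556e-01 1.57426484e-03] N in tool [-0.00254764  0.00157589 -0.99999551] R0 corr [ 0.00100273  0.0016222  -0.00040668]
3.826196336463424 [0.53976457 0.02859704 0.17704693]
4.16333814139109 [0.53976578 0.02861208 0.17702661]
3.533570153324575 [0.53977274 0.02860251 0.17703054]
mid above plate -0.008501307272816052
```

Call:
{"name": "carry_out", "arguments": {"steps": "1 0 0.01 0 0 0 0; 1 0 0.026 0 0 0 0; 1 0 0.042 0 0 0 0; 1 0 0.058 0 0 0 0; 1 0 0.074 0 0 0 0; 1 0 0.09 0 0 0 0; 1 0 0.106 0 0 0 0; 1 0 0.122 0 0 0 0; 1 0 0.138 0 0 0 0; 1 0 0.154 0 0 0 0; 1 0 0.17 0 0 0 0; 1 0 0.186 0 0 0 0; 1 0 0.202 0 0 0 0; 1 0 0.218 0 0 0 0"}}

```text
time_s: 17.05
tool_pos: [0.5854, 0.0404, 0.1976]
ee_rot: [2.711, 0.001, 1.818]
contact_force: [-6.5, -1.6, 2.0]
gripper_width: 0.0239
finger_force: 40.0
```

```bash
python3 m4.py
```

```text
17.05 along 0.05025341394479143 across 0.0003014955813351711 h -0.006945787864143094 sq 0.34759334679983034 0.023860828428406127
F: along -5.190064594603339 across 0.0031936223798438097 n 4.665379105070697
UX in tool [ 6.91372917e-04  9.99982504e-01 -5.87489492e-03] N in tool [-0.00151716 -0.00587384 -0.9999816 ] R0 corr [-0.00373976  0.00096456 -0.00044298]
```

Call:
{"name": "carry_out", "arguments": {"steps": "1 0 0.016 0 0 0 0; 1 0 0.032 0 0 0 0; 1 0 0.048 -0.001 0 0 0; 1 0 0.064 -0.001 0 0 0; 1 0 0.08 -0.001 0 0 0; 1 0 0.096 -0.001 0 0 0; 1 0 0.112 -0.001 0 0 0; 1 0 0.128 -0.001 0 0 0; 1 0 0.144 -0.001 0 0 0; 1 0 0.16 -0.001 0 0 0; 1 0 0.176 -0.001 0 0 0"}}

```text
time_s: 18.42
tool_pos: [0.6243, 0.0502, 0.2168]
ee_rot: [2.71, 0.001, 1.818]
contact_force: [-6.2, -1.7, 1.8]
gripper_width: 0.0238
finger_force: 40.0
```

```bash
python3 m4.py
```

```text
18.425 along 0.09481442498285045 across 0.0001811900744358744 h -0.0065025200447254485 sq 0.29788984369119187 0.023801189851529563
F: along -5.054094363816477 across -0.15779350421709726 n 4.394215176346526
UX in tool [ 7.60910759e-04  9.99987658e-01 -4.90961298e-03] N in tool [-0.00171452 -0.0049083  -0.99998648] R0 corr [-0.00312515  0.00109031 -0.00048709]
```

Call:
{"name": "carry_out", "arguments": {"steps": "1 0 0.016 0 0 0 0; 1 0 0.032 0 0 0 0; 1 0 0.048 0 0 0 0; 1 0 0.064 0 0 0 0; 1 0 0.08 0 0 0 0; 1 0 0.096 0 0 0 0; 1 0 0.112 0 0 0 0; 1 0 0.128 0 0 0 0; 1 0 0.144 0 0 0 0; 1 0 0.16 0 0 0 0; 1 0 0.172 0 0 0 0; 1 0 0.175 0 0 0 0; 1 0 0.175 0 0 0 0"}}

```text
time_s: 20.05
tool_pos: [0.6634, 0.06, 0.2359]
ee_rot: [2.708, 0.001, 1.818]
contact_force: [-4.8, -1.3, 2.4]
gripper_width: 0.0238
finger_force: 40.0
```

```bash
python3 m4.py
```

```text
20.05 along 0.13962664150851506 across 9.998346424265878e-05 h -0.006215100742247353 sq 0.19663783666450177 0.023810648265790532
F: along -3.5188057728289492 across -0.07823348033143754 n 4.308634961751562
UX in tool [ 7.89103285e-04  9.99995518e-01 -2.88802643e-03] N in tool [-0.0018564  -0.00288656 -0.99999411] R0 corr [-0.00183811  0.00118109 -0.00050406]
```

Call:
{"name": "carry_out", "arguments": {"steps": "1 0 0 -0.04 0 0 0; 1 0 0 -0.15 0 0 0; 1 0 0 -0.3 0 0 0; 1 0 0 -0.4 0 0 0; 1 0 0 -0.4 0 0 0; 1 0 0 -0.4 0 0 0"}}

```text
time_s: 20.8
tool_pos: [0.6232, 0.0501, 0.326]
ee_rot: [2.706, 0.001, 1.818]
contact_force: [0.2, -0.5, -2.2]
gripper_width: 0.0238
finger_force: 40.0
```

```bash
python3 - <<'E'
from h import *
from workcell import r
s=r.read_state();T=tool(s);print(T[:3,3],s["gripper_width"])
print(*rel(T[:3,3],T[:3,:3],[.5087,.343,.31],Rd(.242)))
E
```

```text
[0.62324765 0.0501019  0.32604984] 0.02382431814360196
[ 1.248 -0.17  -0.01 ] [ 0.277 -0.     0.003]
```

Call:
{"name": "carry_out", "arguments": {"steps": "1 0.2 -0.03 -0.01 0.05 0 0; 1 0.4 -0.06 -0.01 0.1 0 0; 1 0.6 -0.1 -0.01 0.18 0 0.003; 1 0.8 -0.14 -0.01 0.277 0 0.003; 1 1 -0.17 -0.01 0.277 0 0.003; 1 1 -0.17 -0.01 0.277 0 0.003; 1 1 -0.17 -0.01 0.277 0 0.003; 1 1 -0.17 -0.01 0.277 0 0.003"}}

```text
time_s: 21.8
tool_pos: [0.5243, 0.2816, 0.3113]
ee_rot: [3.139, 0.001, 1.811]
contact_force: [0.9, -0.3, -1.4]
gripper_width: 0.0236
finger_force: 40.0
```

```bash
cat > m5.py <<'E'
from h import *
from workcell import r
s=r.read_state();T=tool(s);print(T[:3,3],s["ee_rot"],s["gripper_width"],s["contact_force"])
for z in (.31,.2,.16,.154): print(*rel(T[:3,3],T[:3,:3],[.5088,.343,z],Rd(.242)))
E
python3 m5.py
```

```text
[0.52433906 0.28161974 0.31129708] [3.13931524e+00 1.15549640e-03 1.81141206e+00] 0.023592346350604768 [ 0.91415564 -0.29608718 -1.40356172]
[ 0.253 -0.002  0.005] [ 0.001  0.001 -0.001]
[ 0.254 -0.003  0.445] [ 0.001  0.001 -0.001]
[ 0.254 -0.003  0.605] [ 0.001  0.001 -0.001]
[ 0.254 -0.003  0.629] [ 0.001  0.001 -0.001]
```

Call:
{"name": "carry_out", "arguments": {"steps": "1 0.15 -0.002 0 0 0 0; 1 0.253 -0.002 0 0.001 0.001 -0.001; 1 0.253 -0.002 0.1 0.001 0.001 -0.001; 1 0.253 -0.002 0.1 0.001 0.001 -0.001; 1 0.253 -0.002 0.1 0.001 0.001 -0.001"}}

```text
time_s: 22.42
tool_pos: [0.5089, 0.3431, 0.2874]
ee_rot: [3.14, -0.001, 1.813]
contact_force: [-0.4, -0.5, -1.4]
gripper_width: 0.0237
finger_force: 40.0
```

```bash
python3 m5.py
```

```text
[0.50886553 0.34308074 0.28739535] [ 3.13977748e+00 -9.13408459e-04  1.81299208e+00] 0.023694209262025683 [-0.38679944 -0.52647069 -1.37319107]
[-0.   -0.   -0.09] [ 0.001 -0.001  0.   ]
[-0.001 -0.001  0.35 ] [ 0.001 -0.001  0.   ]
[-0.001 -0.001  0.51 ] [ 0.001 -0.001  0.   ]
[-0.001 -0.001  0.534] [ 0.001 -0.001  0.   ]
```

Call:
{"name": "carry_out", "arguments": {"steps": "1 0 0 0.12 0 0 0; 1 0 0 0.24 0 0 0; 1 0 0 0.35 0 0 0; 1 0 0 0.44 0 0 0; 1 0 0 0.5 0 0 0; 1 0 0 0.53 0 0 0; 1 0 0 0.534 0 0 0; 1 0 0 0.534 0 0 0"}}

```text
time_s: 23.42
tool_pos: [0.5089, 0.3444, 0.1542]
ee_rot: [3.139, -0.001, 1.815]
contact_force: [-0.5, 0.5, -0.9]
gripper_width: 0.0238
finger_force: 40.0
```

Call:
{"name": "carry_out", "arguments": {"steps": "1 -0.004 0 0.003 0 0 0; 1 -0.004 0 0.006 0 0 0; 1 -0.004 0 0.006 0 0 0"}}

```text
time_s: 23.8
tool_pos: [0.509, 0.3432, 0.1528]
ee_rot: [3.139, -0.001, 1.815]
contact_force: [-0.6, -0.5, 3.2]
gripper_width: 0.0239
finger_force: 40.0
```

Seated: the force rises to +3 N at the same height as the grasp. Next I release and retreat straight up.

Call:
{"name": "carry_out", "arguments": {"steps": "0.2 0 0 0 0 0 0; -0.2 0 0 0 0 0 0; -0.2 0 0 0 0 0 0; -0.2 0 0 -0.03 0 0 0; -0.2 0 0 -0.15 0 0 0; -0.2 0 0 -0.35 0 0 0; -0.2 0 0 -0.55 0 0 0; -0.2 0 0 -0.7 0 0 0; -0.2 -0.15 0 -0.7 0 0 0; -0.2 -0.15 0 -0.7 0 0 0"}}

```text
time_s: 25.05
tool_pos: [0.5183, 0.3052, 0.3281]
ee_rot: [3.138, -0.001, 1.812]
contact_force: [-0.1, 0.4, -0.5]
gripper_width: 0.0563
finger_force: 0.0
```

```bash
python3 - <<'E'
from h import *
from workcell import r,eyes
s=r.read_state();f=eyes.grab_frame("wrist");T=tool(s)@f["mount"]
np.savez("w2.npz",T=T,**f);g=eyes.grab_frame("scene")
im=np.hstack([f["color"][60:380,200:460],cv2.resize(g["color"][180:340,200:430],None,fx=2,fy=2)]);cv2.imwrite("pics/end.png",im);print(im.shape,s["time_s"],s["contact_force"])
E
sed -i 's/W\[105:205,275:380\]=1/W[:]=1;_p=np.nan_to_num(P);W\&=(np.hypot(_p[...,0]-.52,_p[...,1]-.345)<.09)/;/pics/d' m2.py; python3 m2.py
```

```text
(320, 720, 3) 25.05 [-0.070325    0.39245356 -0.4794636 ]
top 619 [511.9 328.1] [122.3  55.3] 12.4 meanz 0.2395 mean [0.5095 0.3389 0.2395]
prongs z 1074 [516.3 344.4] [74.5 51.7] 13.9 meanz 0.1255 mean [0.5163 0.3474 0.1255]
prong+post 1979 [523.8 346.3] [89.9 51.7] 13.8 meanz 0.1261 mean [0.5288 0.3496 0.1261]
base 1180 [522.1 348.5] [118.1  84. ] 13.9 meanz 0.0146 mean [0.5046 0.3636 0.0146]
collar 271 [507.5 347.1] [38.9 31. ] 13.9 meanz 0.1316 mean [0.5066 0.3511 0.1316]
```

View pics/end.png

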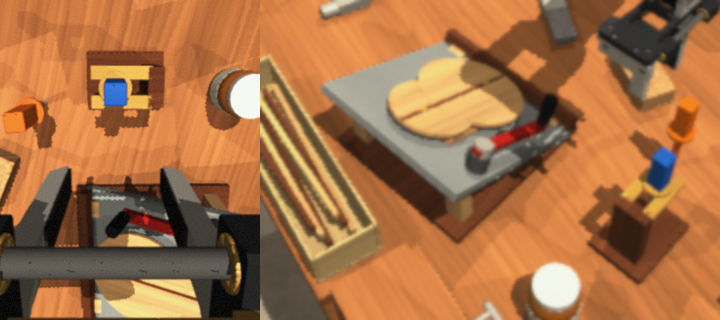

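The burnisher hangs upright in the fork (left panel, blue at (115,92); collar level and in line with the stand). The red arm lies beside the plate, clear of it, and the bystanders look untouched. Handing in.

```bash
python3 -c "
from workcell import r
print(r.sign_off())"
```

```text
the job is handed in; nothing more can be done
None
```

I swung the red arm to its stop, drew the burnisher along the seam from the lower to the upper mark in one light stroke, hung it upright in its fork again, and handed the job in after about 25 s of the 69 s allowed; sign-off returned no verdict.

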